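Snap the dipping weight onto the stand's eye

TASK

Pick up the brass dipping weight by the flat tab above its snap hook, press the hook's sprung gate against the front bar of the stand's eye so that the bar goes in and the gate snaps shut behind it, and let the weight hang there upright and still. Press gently - the eye's height was set by hand, so feel for it - and leave the other things on the table where they are.

Things in the scene. Friction and masses are not known exactly. Their poses are not given: they have to be found in the camera images.
- hook_mid (a point): Loose dipping weight with snap hook, standing upright on a brass foot (44 mm diameter, 25 mm high); 152 mm tall, 0.24-0.4 kg. This point: half-way up, 76 mm above the flat underside, on the centre line. z up, x towards the gate side, y across the flat hook (frame, gate and tab 12 mm thick). Frame x -26 to +20 mm, 34-112 mm above the underside.
- hook_tab (a point): Middle of the flat grip tab on top of the hook: 26 mm (x) by 12 mm (y) by 40 mm high, 112-152 mm above the underside; this point at 132 mm on the centre line. Axes as hook_mid.
- hook_seat (a point): Where the bar's centre lies when hung: 98 mm above the underside on the centre line, below the roof, a shallow inverted V whose underside is highest (102 mm) here, 97 mm at x = +-14. Nose hangs down in front, x +10.5 to +18.5 mm, tip at 86 mm; spine behind, x -26 to -18 mm; bottom bar 34-43 mm high.
- hook_throat (a point): Where the bar's centre must come in, 77 mm above the underside on the centre line: with the hook held so that the bar's centre passes 73-80 mm up (higher hits the nose, lower the gate meets its stop), move the hook on until the bar is within 5 mm of this point, then lower the hook 21 mm: the bar passes the gate's tip and the gate snaps back below it.
- hook: The same dipping weight; origin at the centre of its flat underside, 76 mm below hook_mid, same axes.
- gate (a joint): The hook's sprung gate, a 6 mm thick bar below the nose, hinged at x = +14.5 mm, 46 mm above the underside, tip at 85 mm. Rad; 0 shut, grows as pressed inwards (tip towards the spine), stop at 0.70. Near the tip it takes about 1 N to start and 3 N when open; shuts by itself.
- stand: Steel dipping stand, fixed. Origin on the table below the middle of the front bar of its level D-shaped eye (8 mm round bar, 48 mm clear along y); x from that bar to the post (222 mm tall, 85 mm behind): bring the hook in this way, gate foremost. The bar's centre is clamped 140 to 196 mm above the table: NOT measured, fixed; flexes 1 mm per 6 N. Base 12 mm thick, x 30-150 mm. Over 18 N bends it.
- bottle: Dropper bottle, 36 mm wide, 105 mm tall, standing loose (bystander); origin under it.
- stamp: Hand stamp with a turned wooden handle, 28 mm wide, 82 mm tall, standing loose (bystander); origin under it.
- shell: Shell-shaped candle 50x76x44 mm, loose (bystander); origin under it.
- pillar: Ribbed round pillar candle 77x66x109 mm, loose (bystander); origin under it.
- spool: Wick spool 52 mm wide, 36 mm tall, loose (bystander); origin under it.
Mind the look-alikes: they are no part of the job. What is shaped like the hook but blue or green is not meant.

How it is judged:
By the outcome, as a careful person would: the job done as asked, in the order asked, and still so for the second after the job is handed in, with the robot touching nothing.
It also fails if it takes over 58 s, if anything falls off the work surface, if the arm or the gripper's body presses on something with over 40 N, if the wrist force passes 120 N, or if a joint passes its speed limit or range.

ROBOT

A 6-joint arm with a two-finger parallel gripper is mounted at the origin on a cart in front of the work surface, level with it; the furniture and walls round the work are solid. World frame = base frame: x ahead of the robot, y to its left, z up, the work surface at z = 0. Lengths are in m, angles in rad, forces in N, time in s.
With the tool pointing down it reaches from about 0.15 to 0.775 m from the base axis. Payload 6.1 kg.
Tool frame: the origin (TCP) lies midway between the tips of the shut fingers; the grasp point (between the pads) lies manip.grasp_offset behind it (manip.grasp_offset is the distance from the TCP to the grasp point, in m); y points along the fingers, z is the direction in which the jaws open and shut, and the axes are right-handed (so a half turn about y gives the same grasp; the last joint's range is limited). The gripper opens to 85 mm and grips with 20 to 120 N. Pads are 22 mm wide; open, the fingers measure 114 mm over their backs; the gripper's body (76 mm by 85 mm) begins 54 mm behind the grasp point. The pads swing forward as they close: fully open they stand 13 mm farther back than shut.
Start: joints at [1.263, 0.126, -0.04, 1.405, 0, 1.571], TCP at [0.159, 0.5, 0.199] pointing down, gripper open.
Joint ranges: [-2.72, 2.72], [-0.95, 1.95], [-1.27, 1.35], [-1.78, 2.02], [-1.46, 1.47], [-3.14, 3.14]. Speed limits (rad/s): [2.39, 2.39, 3.01, 3.14, 3.14, 3.14].

INTERFACE

Orientations are given as a 3x3 rotation matrix whose columns are the frame's x, y, z axes.
In Python, from rig import manip gives the robot as it stands. The module is installed in compiled form; this text tells all that it offers. Calls block until the motion is done:
- manip.move_ptp(position, orientation): joint-space move of the TCP to a pose.
- manip.move_l(position, feed=0.15, ori=None, max_force=None): straight line of the TCP; ori=None keeps the orientation; feed is the mean speed in m/s. With max_force (N) it stops when the force on the tool has changed by that much, and returns True; else False.
- manip.move_j(angles): joint-space move.
- manip.gripper_open() and manip.clamp(): open the fingers fully, or close them until they stop; the grip force is fixed at half the most.
- manip.wait(seconds).
- manip.ik(position, orientation): joint angles nearest the present ones, or None.
- manip.read_state(): the state.
- manip.grab_frame(name): name is "scene" or "top" or "wrist"; returns the picture (384x512x3 uint8, red, green, blue); there is no depth.
- manip.camera_params(name): a dict with "vfov" (degrees; the focal length in pixels is half the picture's height over the tangent of half this angle, whatever the lens; pixels are square), "cx", "cy" (the principal point, pixels), "origin" and "rotation" of the camera in the world; the wrist camera has in their place "T_tool_cam" (4x4, takes a point from camera to tool coordinates, whose origin is the TCP and whose axes are the tool frame's). Camera axes: x right, y up, looking along -z (the intrinsics and any distortion apply to the point x, -y, -z); pixel columns grow to the right and rows downward; lengths in m; the calibration is good to about 2 mm. A picture is of the moment at which its call begins: read the wrist's pose just before it. camera_params takes no time and is no camera call.
A pose or a line that the arm cannot do raises manip.IKError and nothing moves.
- manip.close_job(): hands the job in, once; it reports no verdict.
The state is a dict: "t": time; "q": joint angles; "joint_velocities": joint speeds; "effort": joint torques, N m; "position": TCP position; "tool_rot": TCP orientation; "contact_force": force on the tool from outside, world axes, zero at the start; "torque": the same for the moment, N m; "opening": finger opening in m.
Only numpy, scipy, OpenCV 4.12 (cv2) and the standard library are available. Lean on these libraries where they do the work, as an engineer would, in place of code of your own. Each camera call takes 0.05 s, during which the arm holds its last target. There are 200 camera calls.

## Working session

There is one attempt and no reset: what is moved stays moved. The work goes in short steps, each a Python script; the robot and the scene stay as the last script left them, time stands still between calls to the robot, and variables do not carry over. Pictures are saved under pics/ and viewed, about 8 in all and at most 12, crops included, and the job is handed in when it is done.

```bash
mkdir -p pics; ls
python3 - <<'E'
from rig import manip
import cv2
s=manip.read_state();print({k:s[k] for k in('t','position','tool_rot','contact_force','opening')},manip.grasp_offset)
ims=[]
for n in("scene","top","wrist"):
    im=manip.grab_frame(n);cv2.imwrite(f"pics/{n}0.png",im[...,::-1]);print(n,manip.camera_params(n))
import numpy as np
a=[cv2.imread(f"pics/{n}0.png") for n in("scene","top")]
cv2.imwrite("pics/both0.png",cv2.resize(np.vstack(a),None,fx=.78,fy=.78))
E
```

```text
pics
{'t': 0.0, 'position': array([0.1589242 , 0.49992325, 0.19871573]), 'tool_rot': array([[ 9.52996472e-01, -4.63120150e-04,  3.02981038e-01],
       [-3.02981392e-01, -1.48086450e-03,  9.52995322e-01],
       [ 7.32252614e-06, -9.99998796e-01, -1.55157543e-03]]), 'contact_force': array([0.32443119, 0.36662228, 0.8556613 ]), 'opening': 0.08543768924921172} 0.0187
scene {'vfov': 46.816923736601794, 'cx': 258.31877771916254, 'cy': 186.34108132623285, 'origin': array([-0.05487255, -0.71247668,  0.5556586 ]), 'rotation': array([[ 0.74986951,  0.28656024, -0.59630441],
       [-0.66156335,  0.33220755, -0.67228868],
       [ 0.00544562,  0.89862193,  0.43869006]])}
top {'vfov': 56.80380351310392, 'cx': 254.9707100753986, 'cy': 190.53100008376188, 'origin': array([ 0.4106849 , -0.03686425,  0.96193213]), 'rotation': array([[-0.02511463,  0.99044094, -0.13563187],
       [-0.99964764, -0.02604781, -0.00510966],
       [-0.00859373,  0.13545575,  0.99074613]])}
wrist {'vfov': 62.65633365940173, 'cx': 253.7015002255367, 'cy': 192.53156859916967, 'T_tool_cam': array([[ 1.07363438e-03, -9.53910215e-01, -3.00090234e-01,
        -7.60808835e-02],
       [ 1.79097969e-04,  3.00090585e-01, -9.53910692e-01,
        -1.75192853e-01],
       [ 9.99999408e-01,  9.70405762e-04,  4.93030951e-04,
        -4.08846262e-04],
       [ 0.00000000e+00,  0.00000000e+00,  0.00000000e+00,
         1.00000000e+00]])}
```

View pics/scene0.png

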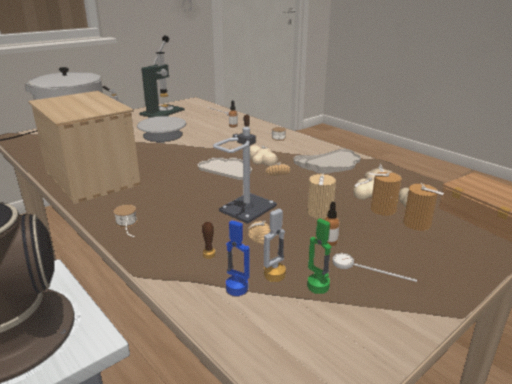

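View pics/top0.png

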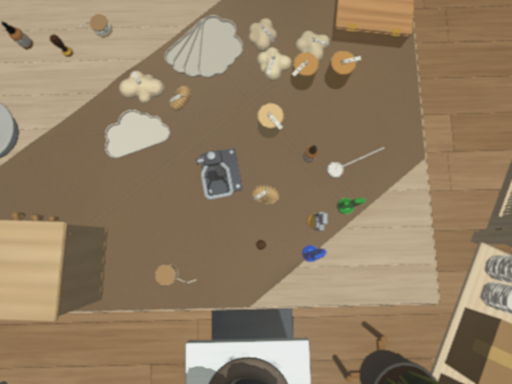

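The scene shows three hook-shaped things: blue (237,260), grey with a brass foot (275,245) and green (319,255). The grey one with the brass foot fits; blue and green are excluded by the task. In the top view the stand is near (218,178). I'll enlarge both views to confirm the hook and measure.

Run:
```python
import cv2,numpy as np
s=cv2.imread("pics/scene0.png");t=cv2.imread("pics/top0.png")
a=cv2.resize(s[110:290,195:345],None,fx=3.3,fy=3.3,interpolation=cv2.INTER_CUBIC)
cv2.imwrite("pics/c1.png",a);print(a.shape)
b=cv2.resize(t[140:270,190:340],None,fx=5,fy=4.6,interpolation=cv2.INTER_CUBIC)
b=cv2.resize(t[140:260,190:340],None,fx=5,fy=5,interpolation=cv2.INTER_CUBIC)
cv2.imwrite("pics/c2.png",b)
```

```text
(594, 495, 3)
```

View pics/c1.png

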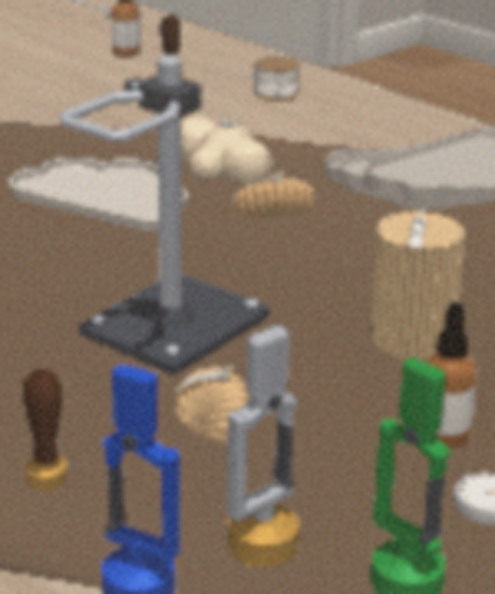

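View pics/c2.png

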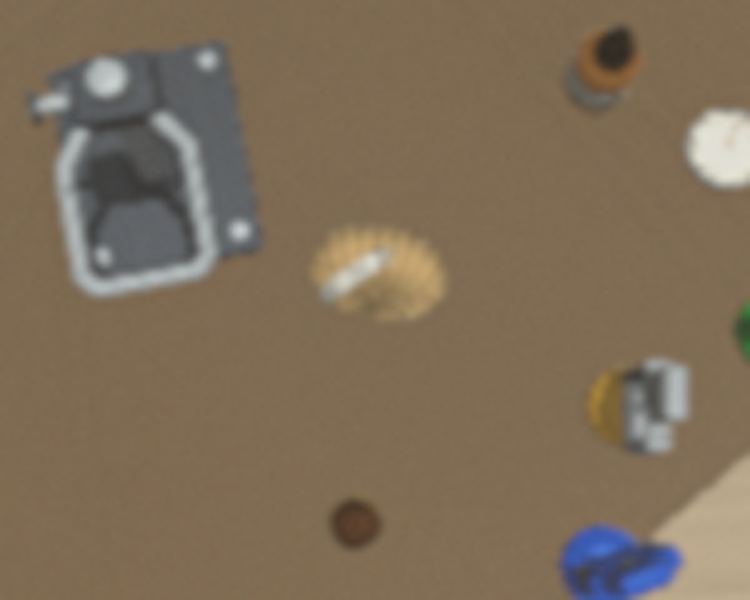

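Grey hook, full crop: frame and tab in steel grey, brass foot at c1 (264,535), dark gate on the right side (285,460), which is world +x. So this is the one meant. The stand's front bar runs c1 (68,118)-(115,135) and c2 (90,288)-(205,268). Triangulating.

```bash
cat > h.py <<'E'
from rig import manip
import numpy as np, cv2
def ray(p,u,v,T=None):
    f=192/np.tan(np.radians(p['vfov']/2))
    d=np.array([(u-p['cx'])/f,-(v-p['cy'])/f,-1])
    return p['origin'],p['rotation']@d/np.linalg.norm(d)
def proj(p,X):
    f=192/np.tan(np.radians(p['vfov']/2)); c=(np.asarray(X)-p['origin'])@p['rotation']
    return np.stack([p['cx']-f*c[...,0]/c[...,2],p['cy']+f*c[...,1]/c[...,2]],-1)
def tri(rs):
    A=0;b=0
    for o,d in rs:
        M=np.eye(3)-np.outer(d,d);A=A+M;b=b+M@o
    X=np.linalg.solve(A,b);return X,[np.linalg.norm((np.eye(3)-np.outer(d,d))@(X-o)) for o,d in rs]
def plane(r,z): o,d=r;return o+d*(z-o[2])/d[2]
def wristp():
    s=manip.read_state();p=manip.camera_params("wrist");T=p['T_tool_cam']
    p['origin']=s['position']+s['tool_rot']@T[:3,3];p['rotation']=s['tool_rot']@T[:3,:3];return p
def R(yaw): # tool y down, tool z = hook y, tool x = -hook... : hook x dir=yaw
    hx=np.array([np.cos(yaw),np.sin(yaw),0]);hy=np.array([-hx[1],hx[0],0]);y=np.array([0,0,-1.])
    return np.stack([np.cross(y,hy),y,hy],1)
E
python3 - <<'E'
from h import *
S=manip.camera_params("scene");T=manip.camera_params("top")
s=lambda u,v:ray(S,195+u/3.3-.35,110+v/3.3-.35)
t=lambda u,v:ray(T,190+u/5-.4,140+v/5-.4)
for n,a,b in[("barmid",(91,127),(147,281)),("barL",(68,118),(90,288)),("barR",(115,135),(205,268)),("posttop",(169,58),(105,75)),("tabtop",(270,333),(677,390))]:
    print(n,*tri([s(*a),t(*b)]))
print("tab@152",plane(s(270,333),.152),plane(t(677,390),.152))
print("foot z.025",plane(s(264,523),.025))
for z in(.14,.168,.196):print(z,plane(t(147,281),z),plane(t(90,288),z),plane(t(205,268),z))
print("posttop",plane(t(105,75),.222),plane(s(169,58),.222))
print(R(0)); print(manip.ik([.3,-.19,.26],R(0)),manip.ik([.3,-.19,.26],R(0)*[-1,1,-1]))
E
```

```text
barmid [0.50692124 0.04564735 0.19245046] [np.float64(0.0005448114765931199), np.float64(0.0005448114765930489)]
barL [0.50493178 0.07030439 0.19240312] [np.float64(0.0010718360241448372), np.float64(0.001071836024144812)]
barR [0.51059948 0.02108927 0.19307995] [np.float64(0.001052977607572208), np.float64(0.0010529776075722255)]
posttop [0.5915383  0.06059269 0.21998175] [np.float64(0.0010290302589144305), np.float64(0.0010290302589144168)]
tabtop [ 0.45490704 -0.19043679  0.14958681] [np.float64(0.000609473103140033), np.float64(0.0006094731031399968)]
tab@152 [ 0.45129173 -0.19328683  0.152     ] [ 0.45524658 -0.19037724  0.152     ]
foot z.025 [ 0.44667156 -0.19723829  0.025     ]
0.14 [0.5130062  0.05160882 0.14      ] [0.51041235 0.07825983 0.14      ] [0.51841339 0.02443225 0.14      ]
0.168 [0.50952052 0.04859489 0.168     ] [0.50701503 0.074338   0.168     ] [0.51474351 0.02234412 0.168     ]
0.196 [0.50603483 0.04558096 0.196     ] [0.5036177  0.07041618 0.196     ] [0.51107362 0.02025599 0.196     ]
posttop [0.59188197 0.05971976 0.222     ] [0.58662438 0.05629844 0.222     ]
[[ 1.  0. -0.]
 [ 0.  0.  1.]
 [ 0. -1.  0.]]
[-0.56456939 -0.18551517 -0.2076023   1.54870919  0.         -0.56456939] [-0.56456939 -0.18551517 -0.2076023   1.54870919  0.          2.57702326]
```

Run:
```python
from h import *
s=manip.read_state()
manip.move_ptp([.20,.44,.36],s['tool_rot'])
manip.move_ptp([.453,-.191,.36],R(0)); print(manip.read_state()['t'])
manip.move_l([.453,-.191,.25]); print(manip.read_state()['t'],manip.read_state()['contact_force'])
p=wristp();im=manip.grab_frame("wrist")[...,::-1];np.save("wp.npy",p,allow_pickle=True)
cv2.imwrite("pics/w1.png",cv2.resize(im,None,fx=1.5,fy=1.5,interpolation=cv2.INTER_CUBIC))
for yaw in(-.2,0,.2):
  for X in([.4535,-.1915],):
    hx=np.array([np.cos(yaw),np.sin(yaw)])*.013;hy=np.array([-hx[1],hx[0]])/13*6
    print(yaw,[(1.5*proj(p,np.r_[X+a*hx+b*hy,.152])).round(0).tolist() for a,b in((1,1),(1,-1),(-1,-1),(-1,1))])
```

```text
3.3083
4.1917 [ 0.18705635 -0.11317401  1.26371492]
-0.2 [[386.0, 295.0], [367.0, 291.0], [375.0, 250.0], [395.0, 254.0]]
0 [[391.0, 294.0], [371.0, 294.0], [371.0, 252.0], [391.0, 252.0]]
0.2 [[395.0, 291.0], [376.0, 295.0], [367.0, 254.0], [386.0, 250.0]]
```

View pics/w1.png

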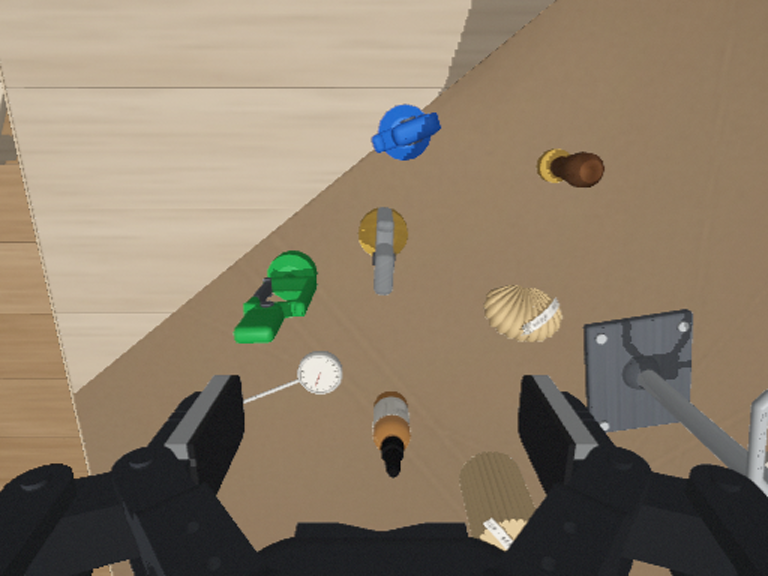

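The wrist view shows the grey hook's tab near (383,270) over its brass foot (383,232), green at (275,300) and blue at (405,130), both clear of the fingers. Enlarging for the exact centre and yaw.

Run:
```python
import cv2
im=cv2.imread("pics/w1.png");im=cv2.resize(im,(512,384),interpolation=cv2.INTER_AREA)
cv2.imwrite("pics/w1c.png",cv2.resize(im[130:204,220:295],None,fx=8,fy=8,interpolation=cv2.INTER_CUBIC))
```

```text
(no output)
```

View pics/w1c.png

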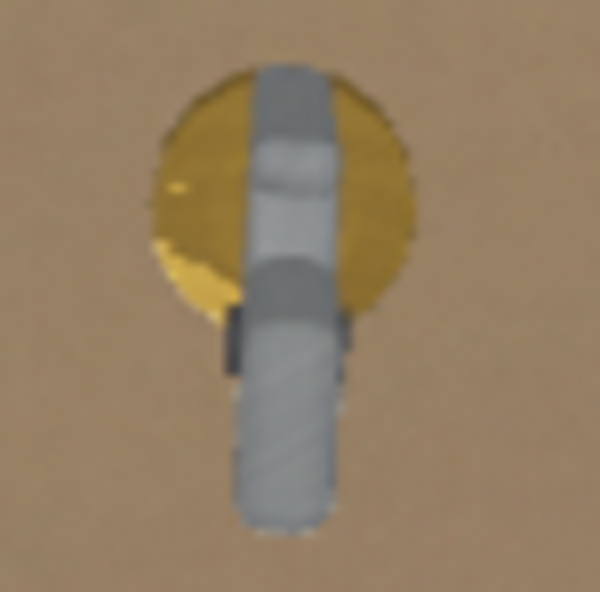

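Run:
```python
from h import *
p=np.load("wp.npy",allow_pickle=True).item()
w=lambda u,v:ray(p,220+u/8-.44,130+v/8-.44)
A=plane(w(291.5,320),.152);B=plane(w(285,531),.152);d=B-A
print(A,B,np.linalg.norm(d),(A+B)/2,np.arctan2(d[1],d[0]))
C=plane(w(245,320),.152);D=plane(w(235,490),.152);E=plane(w(338,320),.152);F=plane(w(336,490),.152)
print(np.linalg.norm(C-E),np.linalg.norm(D-F),[np.arctan2(*(q)[1::-1]) for q in(D-C,F-E)])
# foot rim top left/right at z .025, far edge at z 0..
print(plane(w(152,210),.025),plane(w(415,210),.025))
# spine top-edge centre at ~0.105
print(plane(w(291,70),.105))
```

```text
[ 0.44200676 -0.18967518  0.152     ] [ 0.46671949 -0.19038172  0.152     ] 0.02472282478838548 [ 0.45436313 -0.19002845  0.152     ] -0.028582673316478086
0.010351414215794214 0.011480648167891318 [np.float64(-0.061396385222727654), np.float64(-0.004466035254285254)]
[ 0.45403416 -0.21125541  0.025     ] [ 0.45406144 -0.16898249  0.025     ]
[ 0.42074427 -0.18946419  0.105     ]
```

Run:
```python
from h import *
Y=-.03
manip.move_l([.4543,-.190,.20],feed=.15,ori=R(Y))
print(manip.move_l([.4543,-.190,.116],feed=.08,max_force=6))
manip.clamp();s=manip.read_state();print(s['t'],s['position'],s['opening'],s['contact_force'])
manip.move_l([.4543,-.190,.16],feed=.06)
manip.move_l([.4543,-.190,.36],feed=.18)
s=manip.read_state();print(s['t'],s['position'],s['opening'],s['contact_force'],s['torque'])
p=wristp();im=manip.grab_frame("wrist")[...,::-1]
im2=manip.grab_frame("scene")[...,::-1]
cv2.imwrite("pics/w2.png",np.vstack([cv2.resize(im[100:384,100:412],None,fx=1.,fy=1.),im2[0:300,170:482]]))
```

```text
False
6.6 [ 0.45445548 -0.18997931  0.11626913] 0.00903742195942335 [-0.26682985  0.43840212  2.30073687]
8.7417 [ 0.45413477 -0.18993956  0.35919949] 0.009622428885450509 [-0.00794033  0.00878034 -3.73266942] [-0.08114478 -0.0076324  -0.05264695]
```

View pics/w2.png

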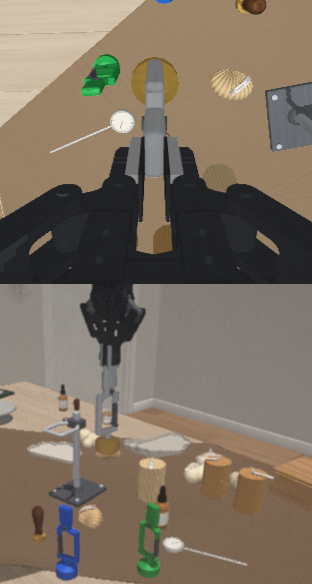

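Held upright in the grip and clear of the others. Now feel for the bar: first its height with the foot's underside, then its x with the foot's side.

Run:
```python
from h import *
Y=.16;u=np.array([np.cos(Y),np.sin(Y)]);B=np.array([.507,.0456]);C=B-u*.012
log=lambda m:print(m,round(manip.read_state()['t'],2),manip.read_state()['position'].round(4),manip.read_state()['contact_force'].round(2),manip.read_state()['torque'].round(3))
manip.move_ptp(np.r_[C,.345],R(Y));manip.wait(.2);log("above")
print(manip.move_l(np.r_[C,.330],feed=.06,max_force=5))
log("near")
print(manip.move_l(np.r_[C,.300],feed=.015,max_force=2.5));log("touch z")
z=manip.read_state()['position'][2]
manip.move_l(np.r_[C,z+.012],feed=.08)
D=B-u*.045
manip.move_l(np.r_[D,z+.012],feed=.1)
manip.move_l(np.r_[D,z-.013],feed=.1);manip.wait(.1);log("front")
print(manip.move_l(np.r_[B-u*.014,z-.013],feed=.015,max_force=2.5));log("touch x")
q=manip.read_state()['position'][:2]
print("foot front-to-bar: bar along u from B:",(q-B)@u+.026,"z bar(approx)",z-.1163+0-.004)
manip.move_l(np.r_[q-u*.02,z-.013],feed=.1);log("back")
```

```text
above 9.98 [0.4953 0.0424 0.3451] [ 0.2  -0.81 -4.56] [-0.069  0.027 -0.029]
False
near 10.38 [0.4949 0.0433 0.3298] [-0.08  0.05 -3.29] [ 0.023  0.018 -0.004]
True
touch z 11.57 [0.4949 0.0437 0.312 ] [-1.17  0.53  1.86] [-0.024  0.115  0.02 ]
front 12.86 [0.463  0.0385 0.2994] [-0.08 -0.29 -4.14] [ 0.012 -0.008 -0.021]
True
touch x 14.49 [0.4886 0.0426 0.2979] [-1.87 -0.68 -3.4 ] [-0.119  0.649 -0.018]
foot front-to-bar: bar along u from B: 0.007317651040096143 z bar(approx) 0.19166040070669593
back 14.84 [0.4688 0.0394 0.2992] [ 1.99 -0.07 -4.42] [ 0.056 -0.275  0.022]
```

Height agrees with triangulation (about 0.1925). The x contact came about 7 mm later than the pictures say, so the hook may have pitched in the grip. Checking with an overlay.

Run:
```python
from h import *
S=manip.camera_params("scene");s=manip.read_state();im=manip.grab_frame("scene")[...,::-1].copy()
cv2.imwrite("pics/s3.png",im)
P=s['position'];Y=.16;u=np.array([np.cos(Y),np.sin(Y),0]);v=np.array([-u[1],u[0],0]);O=P-[0,0,.1163]
B=np.array([.507,.0456,.1925])
c=proj(S,O+[0,0,.076]);x0,y0=int(c[0]-50),int(c[1]-65);k=5
def crop(i):return cv2.resize(i[y0:y0+118,x0:x0+78],None,fx=k,fy=k,interpolation=cv2.INTER_CUBIC)
a=crop(im);b=a.copy()
def L(X,col,cl=False):
    q=((proj(S,np.array(X))-[x0,y0]+.5)*k*8).astype(int).reshape(-1,1,2);cv2.polylines(b,[q],cl,col,1,cv2.LINE_AA,3)
L([O+u*x+[0,0,z] for x,z in((-.026,.034),(.020,.034),(.020,.112),(-.026,.112))],(0,0,255),True)
th=np.linspace(0,2*np.pi,40)
for z in(0,.025):L([O+.022*(np.cos(t)*u+np.sin(t)*v)+[0,0,z] for t in th],(0,255,0),True)
L([B-.02*v,B+.02*v],(255,0,0))
L([B-.02*v+.0073*u,B+.02*v+.0073*u],(255,255,0))
o=np.hstack([a,b]);print(o.shape);cv2.imwrite("pics/s3o.png",o)
```

```text
(590, 780, 3)
```

View pics/s3o.png

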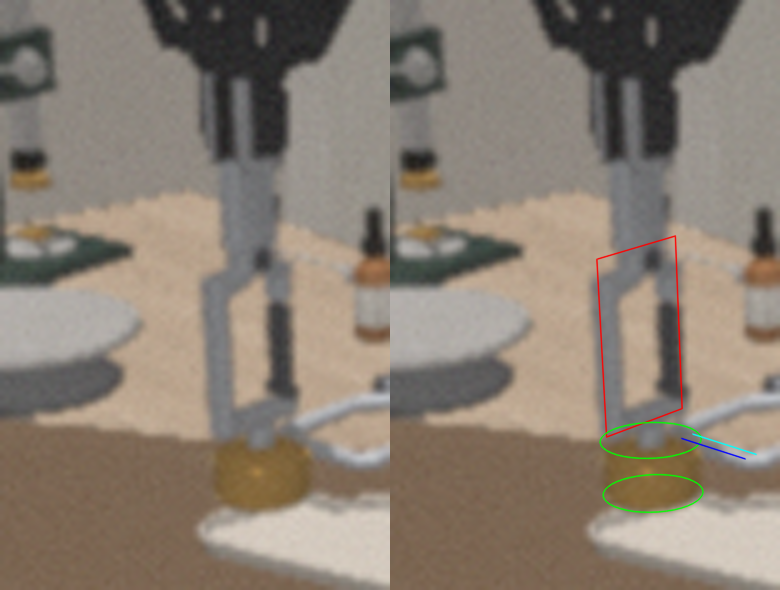

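Run:
```python
from h import *
S=manip.camera_params("scene");T=manip.camera_params("top")
im=cv2.imread("pics/s3.png");s0=cv2.imread("pics/scene0.png");t0=cv2.imread("pics/top0.png")
Y=.16;u=np.array([np.cos(Y),np.sin(Y),0]);v=np.array([-u[1],u[0],0]);B=np.array([.507,.0456,.1925])
o=[]
for p,i in((S,s0),(T,t0)):
    c=proj(p,B).astype(int);x0,y0=c[0]-18,c[1]-14;k=11
    a=cv2.resize(i[y0:y0+26,x0:x0+36],None,fx=k,fy=k,interpolation=cv2.INTER_CUBIC);b=a.copy()
    for d,col in((0,(255,0,0)),(.0073,(0,0,255))):
        q=((proj(p,np.array([B-.024*v+d*u,B+.024*v+d*u]))-[x0,y0]+.5)*k*8).astype(int).reshape(-1,1,2);cv2.polylines(b,[q],False,col,1,cv2.LINE_AA,3)
    o.append(np.hstack([a,b]))
cv2.imwrite("pics/bar.png",np.vstack(o));print(np.vstack(o).shape,manip.read_state()['tool_rot'].round(4))
```

```text
(572, 792, 3) [[ 9.872e-01 -6.800e-03 -1.592e-01]
 [ 1.592e-01 -7.000e-04  9.872e-01]
 [-6.800e-03 -1.000e+00  4.000e-04]]
```

View pics/bar.png

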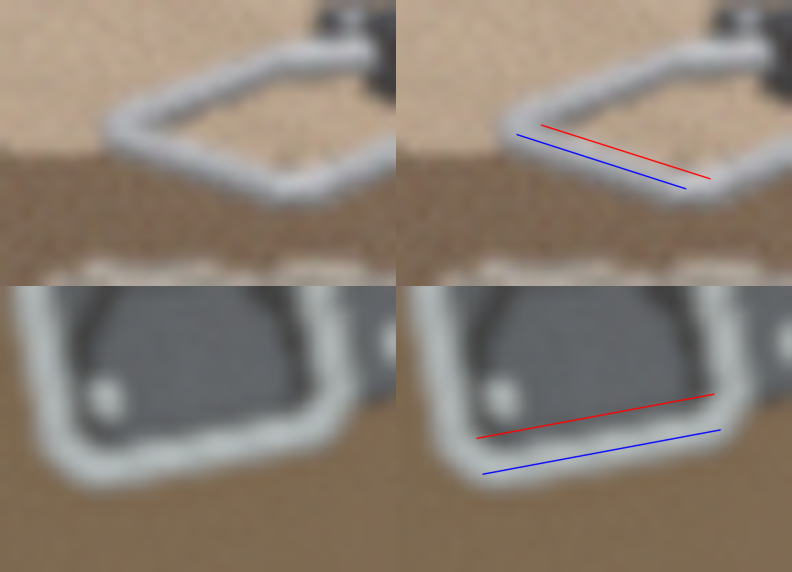

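The bar's true centre line lies between the two: about 3 mm past my first estimate, with the rest being compliance of the grasp. Taking the bar at B+4 mm, pressing in at TCP z=0.232.

Run:
```python
from h import *
Y=.16;u=np.array([np.cos(Y),np.sin(Y)]);B=np.array([.507,.0456]);Z=.232
log=lambda m:print(m,round(manip.read_state()['t'],2),manip.read_state()['position'].round(4),manip.read_state()['contact_force'].round(2),"along",((manip.read_state()['position'][:2]-B)@u).round(4))
manip.move_l(np.r_[B-u*.05,.299],feed=.1)
manip.move_l(np.r_[B-u*.05,Z],feed=.1,max_force=8);manip.wait(.1);log("start")
print(manip.move_l(np.r_[B-u*.022,Z],feed=.05,max_force=6));log("a")
for d in(-.016,-.010,-.004,.001,.006):
    r=manip.move_l(np.r_[B+u*d,Z],feed=.02,max_force=6);log(f"{d} {r}")
    if r:break
S=manip.camera_params("scene");im=manip.grab_frame("scene")[...,::-1]
c=proj(S,np.r_[B,.19]).astype(int);x0,y0=c[0]-40,c[1]-50
cv2.imwrite("pics/in.png",cv2.resize(im[y0:y0+100,x0:x0+90],None,fx=6,fy=6,interpolation=cv2.INTER_CUBIC))
```

```text
start 16.07 [0.4581 0.0377 0.2329] [ 0.21  0.12 -4.73] along -0.0495
False
a 16.78 [0.4853 0.0421 0.2318] [-0.34  0.12 -3.19] along -0.022
-0.016 False 17.23 [0.491 0.043 0.232] [-1.34 -0.52 -3.52] along -0.0162
-0.01 False 17.68 [0.4971 0.044  0.2319] [-2.15 -0.91 -4.6 ] along -0.01
-0.004 False 18.13 [0.503  0.045  0.2318] [-2.03  0.35 -3.19] along -0.004
0.001 False 18.53 [0.508  0.0458 0.2318] [-1.97 -0.61 -4.03] along 0.001
0.006 False 18.93 [0.513  0.0466 0.2319] [-2.81 -0.82 -4.8 ] along 0.0061
```

View pics/in.png

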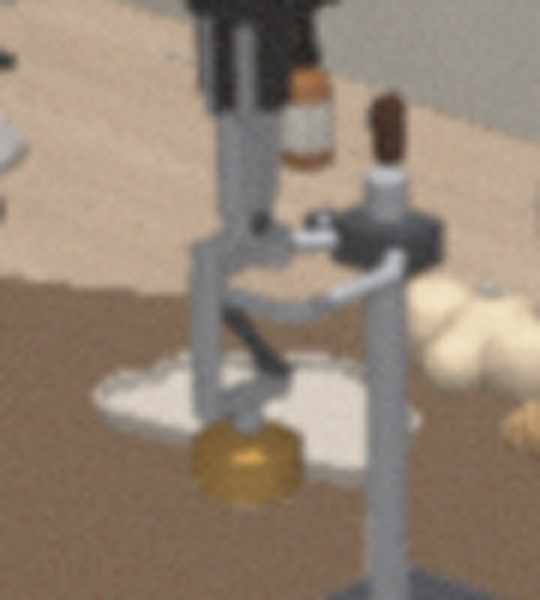

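Gate pressed in at c(255,340), with the bar inside the frame below the nose; contact timing confirms the bar at about B+4 mm. Lowering now.

Run:
```python
from h import *
Y=.16;u=np.array([np.cos(Y),np.sin(Y)]);B=np.array([.507,.0456]);C=B+.004*u
log=lambda m:print(m,round(manip.read_state()['t'],2),manip.read_state()['position'].round(4),manip.read_state()['contact_force'].round(2),"along",((manip.read_state()['position'][:2]-B)@u).round(4))
for z,f in((.226,7),(.220,7),(.215,7),(.2125,6)):
    r=manip.move_l(np.r_[C,z],feed=.02,max_force=f);log(f"{z} {r}")
    if r:break
if not r:
    manip.wait(.2);log("pre")
    r=manip.move_l(np.r_[C,.2065],feed=.01,max_force=2.5);manip.wait(.2);log(f"seat {r}")
S=manip.camera_params("scene");im=manip.grab_frame("scene")[...,::-1]
c=proj(S,np.r_[B,.19]).astype(int);x0,y0=c[0]-40,c[1]-50
cv2.imwrite("pics/low.png",cv2.resize(im[y0:y0+100,x0:x0+90],None,fx=6,fy=6,interpolation=cv2.INTER_CUBIC))
```

```text
0.226 False 19.45 [0.5116 0.0463 0.2263] [-0.07  0.52 -4.3 ] along 0.0046
0.22 False 19.9 [0.5109 0.0462 0.2199] [ 0.47  0.86 -2.87] along 0.0039
0.215 False 20.3 [0.5108 0.0462 0.2148] [-0.45 -0.15 -4.78] along 0.0039
0.2125 False 20.57 [0.5111 0.0462 0.2128] [-1.45 -0.48 -1.43] along 0.0042
pre 20.77 [0.5111 0.0462 0.2127] [ 0.63 -0.03 -1.2 ] along 0.0042
seat True 21.27 [0.511  0.0463 0.2111] [0.94 0.08 2.68] along 0.0041
```

View pics/low.png

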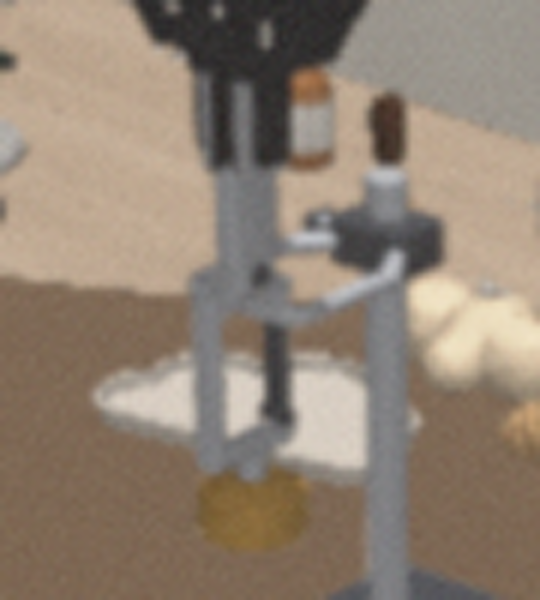

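Gate is shut again at c(275,370) and the bar is under the roof. Unloading slightly, releasing and backing off upwards.

Run:
```python
from h import *
s=manip.read_state();P=s['position']
manip.move_l([P[0],P[1],.2125],feed=.02);manip.wait(.2);print(manip.read_state()['contact_force'].round(2))
manip.gripper_open();s=manip.read_state();print(s['t'],s['opening'],s['contact_force'].round(2))
manip.move_l([P[0],P[1],.25],feed=.04,max_force=5)
print(manip.move_l([P[0],P[1],.38],feed=.15))
manip.wait(2)
g=[]
for i in range(3):
    g.append(manip.grab_frame("scene").astype(int)[...,::-1]);manip.wait(.7)
S=manip.camera_params("scene");c=proj(S,np.r_[P[:2],.19]).astype(int);x0,y0=c[0]-40,c[1]-50
for a in g[1:]:print(np.abs(cv2.GaussianBlur((a-g[0]).astype(np.float32)[y0:y0+100,x0:x0+90],(5,5),0)).max())
k=cv2.resize(g[2][y0:y0+100,x0:x0+75].astype(np.uint8),None,fx=4,fy=4,interpolation=cv2.INTER_CUBIC)
cv2.imwrite("pics/end.png",np.hstack([k,cv2.resize(g[2].astype(np.uint8)[:,120:],(408,400))]))
print(manip.read_state()['t'],manip.read_state()['contact_force'])
```

```text
[ 0.28  0.51 -0.29]
22.5 0.08534409674334252 [ 0.35  0.08 -0.85]
False
3.046875
3.1992188
28.8583 [0.09623762 0.01330266 0.40897823]
```

View pics/end.png

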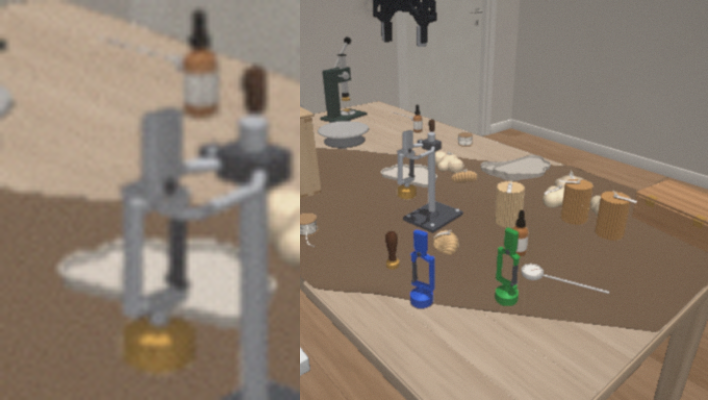

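The weight hangs upright from the bar with its gate shut. It was still across 1.5 s of frames, with only noise-level differences. The bystanders haven't moved and the gripper is well clear, so I'm handing in.

```bash
python3 -c "
from rig import manip
manip.close_job()"
```

```text
the job is handed in; nothing more can be done
```

The brass dipping weight now hangs by its snap hook from the front bar of the stand's eye, with the gate shut behind the bar. I handed the job in at about 29 s of the 58 s allowed.

- **How it went:** I gripped the weight by its tab and felt for the bar with the foot. I then pressed the gate in with about 2–3 N and lowered the hook about 20 mm until the bar met the roof. Last, I took the load off the gripper and let go.
- **Last checks:** The final picture shows the weight upright, the gate shut, the gripper clear, and the bystanders and look-alike hooks seemingly where they were. I judged those by eye, not by measurement. Frames 0.75 and 1.5 s apart, taken more than 2 s after the gripper had moved clear, differed only by noise.
- **Bar height:** Touch and pictures agreed at about 0.1925 m.
- **One disagreement:** The sideways touch with the foot put the bar 7 mm farther in than my first picture estimate. A closer crop suggested about 3 mm, and I used 4 mm. The point where the gate first met the bar then agreed with that.

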